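# Hang the saw lamp's bracket on its keyhole stud

### The arm

A 6-joint arm with a two-finger parallel gripper is mounted at the origin on the work surface. World frame = base frame: x ahead of the robot, y to its left, z up, the work surface at z = 0. Lengths are in m, angles in rad, forces in N, time in s.
With the tool pointing down it reaches from about 0.3 to 0.775 m from the base axis. Payload 14.6 kg.
Tool frame: the origin (TCP) lies at the very end of the fingers, on their centre line; the grasp point (between the pads) lies 19 mm behind it; z points along the fingers, y is the line along which they close (so a half turn about z gives the same grasp; the last joint's range is limited). The gripper opens to 94 mm and grips with 3 to 60 N. Pads are 16 mm wide; open, the fingers measure 119 mm over their backs; the gripper's body (75 mm by 177 mm) begins 78 mm behind the grasp point.
Start: joints at [1.067, 0.3, 1.521, -0, 1.321, -0.067], TCP at [0.233, 0.498, 0.205] pointing down, gripper open.
Joint ranges: [-3.03, 3.03], [-0.79, 2.21], [0.23, 2.52], [-1.04, 4.18], [0, 3.07], [-2.55, 2.55]. Speed limits (rad/s): [2.22, 2.22, 2.57, 3.14, 3.14, 3.14].

### API

Orientations are given as [roll, pitch, yaw] about the fixed x, y, z axes, in that order (R = Rz(yaw) Ry(pitch) Rx(roll)).
In Python, from station import ctrl gives the robot as it stands.
- The arm moves only by the tool move_arm, never from a script. Its argument "increments" is a list of rows, each a list of 7 numbers: the opening, from 0 (shut) to 1 (fully open), then the shift along the tool's x, y, z in units of 50 mm (1.0 is 50 mm), then the turn, a rotation vector about the tool's x, y, z in rad. In form: [[claw, tx, ty, tz, rx, ry, rz], ...]. A call has 1 to 20 rows; each row shifts and turns the commanded pose from where the row before left it, along the tool's axes as they then stand; what a row does not reach is not made up. A row lasts 1/10 s, in which the tool goes at most 50 mm and 8.59 degrees, less where a joint would pass 70% of its speed; a pose out of reach is approached as far as the arm can. A call is refused whole if a number of a shift passes 1 or a number of a turn 0.15, either way. A call with a gripper value outside its range is refused whole. The fingers move at their own pace and stop on an object; "force" is the grip in N (left out, the last holds). Time passes only in rows, so rows that do not move let the fingers close. It gives the time, the measured TCP pose, the force, the opening and the grip force at its end, in the units of the state.
- ctrl.get_obs(): the state, without advancing time (a new reading comes with each control period).
- ctrl.camera(name): name is "scene" or "side" or "wrist"; returns a dict with "color" (400x640x3 uint8, blue, green, red), "K" (3x3 intrinsics, pixels), "pose" (4x4, takes a point from camera to world coordinates); the wrist camera has in their place "tool_from_camera" (4x4, takes a point from camera to tool coordinates, whose origin is the TCP and whose axes are the flange's). Camera axes: x right, y down, z forward; pixel columns grow to the right and rows downward; lengths in m; the calibration is good to about 2 mm. A picture is of the moment at which its call begins: read the wrist's pose just before it. There is no depth.
- ctrl.hand_in(): hands the job in; it is judged then, once.
Trained networks look in a picture, given as the dict that the camera call returned (one of the last four; its "shot" number tells which), for a name from the list of things; names that differ only in an ending like _2 or _b are one class to them, and where a whole thing is asked for, a point or a joint stands for the part that bears it (a point fixed in the world has none). Each returns a list of dicts, best first, with "conf" (0 to 1); they miss things now and then, are a little off and sometimes report something else, mostly with a low value. They report only what shows in the picture. A call takes as long as a camera call. They do not tell look-alikes from the thing itself.
- ctrl.cut_out(name, picture): "mask" (400x640 bool, what is visible of it) and "centre" ([row, column] in pixels, amid what is visible of it).
The state is a dict: "time_s": time; "qpos": joint angles; "joint_vel": joint speeds; "tau": joint torques, N m; "ee_pos": TCP position; "eef_rot": TCP orientation; "force": force on the tool from outside, world axes, zero at the start; "moment": the same for the moment, N m; "grip_width": finger opening in m; "grip_force": force on a finger pad.
Only numpy, scipy, OpenCV 4.12 (cv2) and the standard library are available. Lean on these libraries where they do the work, as an engineer would, in place of code of your own. Each camera call takes 0.05 s, during which the arm holds its last target. There are 200 camera calls.

### The job

Hang the lamp bracket on the red bench post: slip the wide part of its keyhole over the brass stud head, press the plate back against the sprung pad until it is behind the head, then slide it straight down until it is fully home, with the stud at the top of the narrow slot. Work gently: never push hard against the post, stud or pad. Let go, leave the bracket hanging upright and still, and leave the offcut, glue bottle and screw tray alone.

Things in the scene. Friction and masses are not known exactly. Their poses are not given: they have to be found in the camera images.
- bracket: Lamp bracket, loose, 0.25 to 0.42 kg, standing on the bench: upright grey metal plate 64 wide x 125 high x 5 mm at its back, steel arm (14 wide, 16 high, centre 60 mm above the foot) running 98 mm forward to an orange lamp head (60 mm across, 70 high). Origin: middle of the plate's lower edge, on its back face. z up, x out of the back face (arm and lamp towards -x), y across the plate.
- hole (a point): Centre of the keyhole's wide hole in the plate, above the arm: 88 mm above the bracket's foot, 2.5 mm in front of the back face (mid-thickness). Eight-sided, 20 mm across; its top narrows by 45 degree shoulders into an upright slot 12 mm wide that ends 114 mm above the foot. Axes as the bracket's.
- slot_end (a point): Where the stud's axis lies when the bracket is fully home: 4 mm below the upper end of the narrow slot, 110 mm above the bracket's foot (22 mm above hole), mid-thickness of the plate.
- grip (a point): A good place to pinch the bracket's arm from above, fingers closing across its 14 mm width (along the bracket's y): centre of the arm, 66 mm in front of the plate's back face, 60 mm above the foot. The arm is bare for 30 mm either way along its length.
- post: Red column 46 x 70 mm, 178 mm high, fixed to the bench, on a dark foot plate. Origin: on the bench under the column (2 mm before its centre). z up; its front face, 21 mm from the origin, looks to -x and carries the stud and the pad; y across. To hang, the bracket's axes point the same way as the post's, and the bracket comes from the post's -x side.
- mount (a point): Nominal front of the brass stud head: on the post's centreline, 155 mm above the bench, 45.5 mm in front of the post's origin; axes as the post's. The real stud is clamped up to 9 mm to either side (y), stud and pad together up to 4 mm nearer or farther (x), unmeasured: find them by feel or sight; height is true. Head 17 mm across, 4.5 thick, bevelled to 13.6 at the front; shank 8 mm.
- pad (a joint): Sprung black pad 70 wide x 73 high x 6 mm (100 to 173 mm above the bench) behind the stud head, its face 6.5 mm behind the head's front (2 mm behind its underside) when free (0 m). Pushed towards the column: the 5 mm plate passes behind the head once the pad is in 3 mm; hard stop at 0.006 m. Spring: 2.1 N at 0, 4.2 N at 3 mm, 6.3 N at 6 mm. Then it clamps the plate, which rubs: push it down.
- offcut: Bystander: loose wood offcut 110 x 35 x 22 mm; origin under its centre.
- glue: Bystander: yellow glue bottle with red cap, 48 mm across, 100 mm high; origin under its centre.
- screw_tray: Bystander: blue divided screw tray 100 x 80 x 30 mm; origin under its centre.
There are look-alikes about, which are no part of the job. There is more than one size of the bracket; the job needs the smaller.

How it is judged:
On the way:
1. the wide hole of the keyhole is over the stud head and the plate presses on the pad (value of joint pad above 0.001 m and x of hole in the frame of post between -0.048 and -0.028 m and y of hole in the frame of post between -0.012 and 0.012 m and z of hole in the frame of post between 0.149 and 0.161 m), for 0.1 s.
At the end, for the whole second after the job is handed in: The bracket hangs locked behind the stud head: slot_end within 4 mm of the stud's height and 12 mm of the post's centreline, plate clamped against the pad (pad pressed over 1 mm), upright within 7 degrees and square to the post within 8.6 degrees, at rest, released (x of slot_end in the frame of post between -0.046 and -0.031 m and y of slot_end in the frame of post between -0.012 and 0.012 m and z of slot_end in the frame of post between 0.151 and 0.159 m and value of joint pad above 0.001 m and angle between bracket's own z axis and vertical below 0.12 rad and angle between the x axis of bracket and the x axis of post, either way round below 0.15 rad and linear speed of bracket below 0.02 m/s); the robot touches nothing.
It fails at once if the bracket is pushed against the post, its stud or pad with more than 25 N (contact force between bracket and post above 25 N).
It fails at once if the arm or fingers strike the post with more than 15 N (contact force between any of the arm, the fingers and post above 15 N).
It fails at once if the offcut is moved more than 20 mm (distance of offcut from where it was at the start of the episode above 0.02 m).
It fails at once if the glue bottle is moved more than 20 mm (distance of glue from where it was at the start of the episode above 0.02 m).
It fails at once if the screw tray is moved more than 20 mm (distance of screw_tray from where it was at the start of the episode above 0.02 m).
It also fails if it takes over 67 s, if anything falls off the work surface, if the arm or the gripper's body presses on something with over 40 N, if the wrist force passes 120 N, or if a joint passes its speed limit or range.

## Working session

There is one attempt and no reset: what is moved stays moved. The work goes in short steps, Python scripts to look and compute and a tool call to move; the robot and the scene stay as the last step left them, time stands still between calls to the robot, and variables do not carry over. Pictures are saved under pics/ and viewed, at most 10 in all, crops included, and the job is handed in when it is done.

Besides the shell and the picture viewer there is one more tool, called after "Emit:" as name(argument=value, ...), one argument or row to a line, values as JSON. move_arm: Moves the arm, as the interface text tells. Its arguments: {"type":"object","properties":{"increments":{"type":"array","items":{"type":"array","items":{"type":"number"}}},"force":{"type":"number"}},"required":["increments"]}

```bash
mkdir -p pics
cat > h.py <<'E'
import numpy as np,cv2
from station import ctrl
from scipy.spatial.transform import Rotation as R
def ray(c,u,v):
    d=np.linalg.inv(c['K'])@[u,v,1]; P=np.array(c['pose']); return P[:3,3],P[:3,:3]@d
def atz(c,u,v,z):
    o,d=ray(c,u,v); return o+d*(z-o[2])/d[2]
def proj(c,p):
    P=np.array(c['pose']); q=np.array(c['K'])@(P[:3,:3].T@(np.array(p)-P[:3,3])); return q[:2]/q[2]
E
python3 - <<'E'
from h import *
for n in("scene","side"):
    c=ctrl.camera(n); cv2.imwrite(f'pics/{n}0.png',c['color']); print(n,np.round(c['pose'],3).tolist())
    np.savez(f'{n}0.npz',K=c['K'],pose=c['pose'],color=c['color'])
    for t in('bracket','post','offcut','glue','screw_tray','hole','pad'):
        try: print(t,[(round(r['conf'],2),np.round(r['centre']).tolist(),int(r['mask'].sum())) for r in ctrl.cut_out(t,c)])
        except Exception as e: print(t,e)
print(ctrl.get_obs())
E
```

```text
scene [[0.766, 0.498, -0.407, 1.035], [0.643, -0.589, 0.489, -0.54], [0.004, -0.636, -0.772, 1.111], [0.0, 0.0, 0.0, 1.0]]
bracket [(0.92, [202.0, 246.0], 2163), (0.72, [286.0, 270.0], 1203), (0.62, [193.0, 405.0], 449)]
post [(0.61, [200.0, 353.0], 1710)]
offcut [(0.56, [292.0, 372.0], 641)]
glue [(0.93, [193.0, 405.0], 429)]
screw_tray [(0.65, [148.0, 353.0], 800)]
hole [(0.59, [199.0, 244.0], 2068), (0.56, [282.0, 276.0], 1225)]
pad [(0.7, [195.0, 351.0], 491)]
side [[0.998, -0.055, 0.04, 0.447], [-0.067, -0.7, 0.711, -0.866], [-0.011, -0.712, -0.702, 1.081], [0.0, 0.0, 0.0, 1.0]]
bracket [(0.9, [256.0, 257.0], 2590), (0.72, [281.0, 357.0], 1473)]
post [(0.61, [188.0, 342.0], 1984)]
offcut [(0.61, [253.0, 422.0], 530), (0.49, [187.0, 346.0], 445)]
glue [(0.68, [169.0, 362.0], 369)]
screw_tray [(0.79, [163.0, 286.0], 842)]
hole [(0.81, [252.0, 259.0], 2436), (0.73, [282.0, 357.0], 1564)]
pad [(0.89, [186.0, 349.0], 471)]
{'time_s': 0.8, 'qpos': array([ 1.06738099e+00,  2.99900957e-01,  1.52100266e+00,  2.23786342e-05,
        1.32072182e+00, -6.66159236e-02]), 'joint_vel': array([ 8.97417559e-04, -9.72408255e-05, -9.09902912e-04,  1.53680041e-04,
       -1.28083097e-03, -1.38163328e-03]), 'tau': array([ 1.89444065e-03, -5.31614113e+01, -3.52906966e+01,  7.09282514e-02,
        2.12015788e-02, -9.24250543e-06]), 'ee_pos': array([0.23267018, 0.49834378, 0.20544393]), 'eef_rot': array([-3.14156138e+00, -2.38167197e-05,  2.70478770e+00]), 'force': array([-0.32962114, -0.21520271, -0.26404084]), 'moment': array([-0.04918056, -0.0067639 , -0.02145245]), 'grip_force': 0.0, 'grip_width': 0.09407692639245223}
```

Run:
```python
import cv2,numpy as np
a=cv2.imread('pics/scene0.png')[120:340,190:460];b=cv2.imread('pics/side0.png')[120:340,190:460]
a=cv2.resize(a,None,fx=2.7,fy=2.7,interpolation=3)[:,:];b=cv2.resize(b,None,fx=2.7,fy=2.7,interpolation=3)
cv2.imwrite('pics/a.png',a);cv2.imwrite('pics/b.png',b)
```

```text
(no output)
```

View pics/a.png

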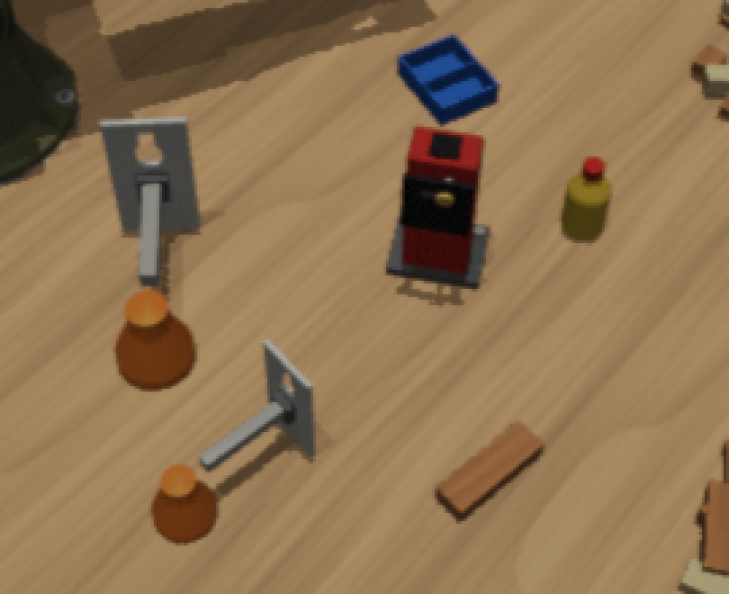

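View pics/b.png

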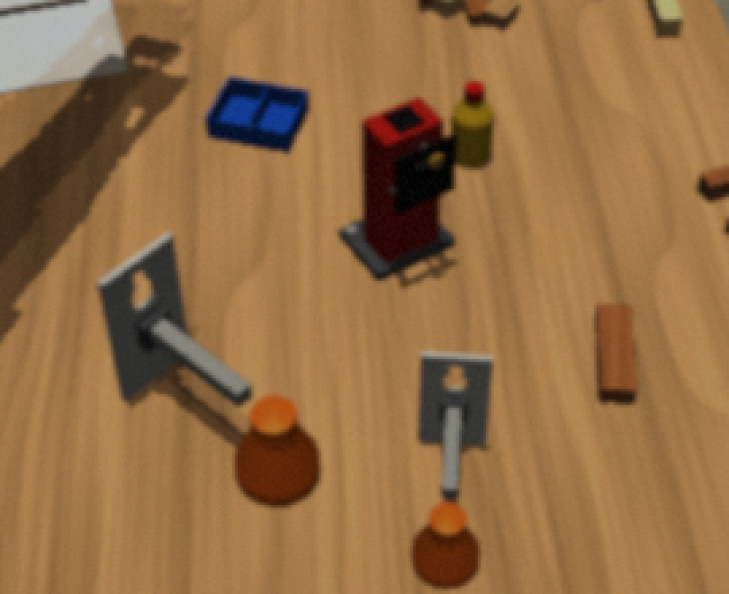

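The pictures show two brackets. The large one is at scene (246,202) and side (257,256). The small one is at scene (270,286) and side (357,281), and it should be the one meant. I'll check its size against the 64 x 125 mm plate. The post is at scene (353,200) and side (342,188).

```bash
cat >> h.py <<'E'
def ld(n): return dict(np.load(n+'0.npz'))
def cr(p): return (np.array(p)+.5)/2.7-.5+np.array([190,120])
def tri(a,ua,b,ub):
    o1,d1=ray(a,*ua);o2,d2=ray(b,*ub);A=np.stack([d1,-d2],1)
    t=np.linalg.lstsq(A,o2-o1,rcond=None)[0];p,q=o1+d1*t[0],o2+d2*t[1]
    return (p+q)/2,np.linalg.norm(p-q)
E
python3 - <<'E'
from h import *
a,b=ld('scene'),ld('side')
def T(n,ua,ub): p,e=tri(a,cr(ua),b,cr(ub)); print(n,np.round(p,4),round(e,4)); return p
tl=T('s tl',(265,342),(421,353));tr=T('s tr',(312,384),(494,357));br=T('s br',(315,457),(487,447))
print('small w,h',np.linalg.norm(tr-tl),np.linalg.norm(tr-br))
T('s head top',(178,480),(448,518)); T('s arm front',(207,464),(450,490))
Tl=T('L tl',(101,121),(99,285));Tr=T('L tr',(187,119),(172,236));Br=T('L bl',(123,235),(125,397))
print('large w,h',np.linalg.norm(Tr-Tl),np.linalg.norm(Tl-Br))
T('stud',(444,199),(436,158))
# column top corners at z=.178
for n,u in dict(bl=(414,128),br=(484,136),fr=(478,178),fl=(408,168)).items(): print('a',n,np.round(atz(a,*cr(u),.178),4))
for n,u in dict(c1=(363,122),c2=(415,98),c3=(441,122),c4=(385,147)).items(): print('b',n,np.round(atz(b,*cr(u),.178),4))
# foot plate corners (z ~0.01?)
for n,u in dict(fl=(388,276),fr=(478,284),br=(490,228)).items(): print('afoot',n,np.round(atz(a,*cr(u),.01),4))
E
```

```text
s tl [ 0.5482 -0.08    0.1307] 0.0013
s tr [ 0.6108 -0.0877  0.1309] 0.0018
s br [ 0.6112 -0.0884  0.0012] 0.0039
small w,h 0.06307278024135532 0.1297279549376553
s head top [ 0.559  -0.2098  0.07  ] 0.0001
s arm front [ 0.5648 -0.1795  0.065 ] 0.0014
L tl [ 0.2674 -0.0108  0.1697] 0.0026
L tr [0.3302 0.0461 0.1692] 0.003
L bl [ 0.2725 -0.0147  0.0066] 0.0086
large w,h 0.08473140055071568 0.16325170631770866
stud [0.5839 0.1344 0.1643] 0.0023
a bl [0.5133 0.1767 0.178 ]
a br [0.572  0.2123 0.178 ]
a fr [0.5999 0.1648 0.178 ]
a fl [0.5415 0.132  0.178 ]
b c1 [0.5157 0.179  0.178 ]
b c2 [0.5702 0.2114 0.178 ]
b c3 [0.5921 0.1729 0.178 ]
b c4 [0.5342 0.1405 0.178 ]
afoot fl [0.5311 0.1206 0.01  ]
afoot fr [0.6096 0.1731 0.01  ]
afoot br [0.5745 0.2422 0.01  ]
```

The measured plate is 63 x 130 mm, so the small bracket (side pixel 357,281) fits the description. The other one measures 85 x 163 mm. I'm moving above the small bracket's arm now, and a wrist view will confirm it.

Emit:
move_arm(
  increments=[
    [1,-0.645,-0.492,-0.03,0,0,0],
    [1,-0.645,-0.492,-0.03,0,0,0],
    [1,-0.645,-0.492,-0.03,0,0,0],
    [1,-0.645,-0.492,-0.03,0,0,0],
    [1,-0.645,-0.492,-0.03,0,0,0],
    [1,-0.645,-0.492,-0.03,0,0,0],
    [1,-0.645,-0.492,-0.03,0,0,0],
    [1,-0.645,-0.492,-0.03,0,0,0],
    [1,-0.645,-0.492,-0.03,0,0,0],
    [1,-0.645,-0.492,-0.03,0,0,0],
    [1,-0.645,-0.492,-0.03,0,0,0],
    [1,-0.645,-0.492,-0.03,0,0,0],
    [1,-0.645,-0.492,-0.03,0,0,0],
    [1,-0.645,-0.492,-0.03,0,0,0],
    [1,-0.645,-0.492,-0.03,0,0,0],
    [1,-0.645,-0.492,-0.03,0,0,0],
    [1,-0.645,-0.492,-0.03,0,0,0],
    [1,-0.645,-0.492,-0.03,0,0,0],
  ],
)

```text
time_s: 2.6
ee_pos: [0.5719, -0.1501, 0.2325]
eef_rot: [3.142, 0.0, 2.705]
force: [-0.2, 0.3, -0.5]
grip_width: 0.0942
grip_force: 0.0
```

Emit:
move_arm(
  increments=[
    [1,0,0,0,0,0,0.12],
    [1,0,0,0,0,0,0.12],
    [1,0,0,0,0,0,0.12],
    [1,0,0,0,0,0,0.12],
    [1,0,0,0,0,0,0.12],
    [1,0,0,0,0,0,0.12],
    [1,0,0,0,0,0,0.12],
    [1,0,0,0,0,0,0.12],
    [1,0,0,0,0,0,0.12],
    [1,0,0,0,0,0,0.12],
    [1,0,0,0,0,0,0.06],
    [1,0,0,0,0,0,0],
  ],
)

```text
time_s: 3.8
ee_pos: [0.5713, -0.1485, 0.2324]
eef_rot: [-3.142, 0.0, 1.444]
force: [-0.5, -0.4, -0.7]
grip_width: 0.0941
grip_force: 0.0
```

```bash
cat >> h.py <<'E'
def wrist():
    o=ctrl.get_obs(); c=dict(ctrl.camera("wrist")); T=np.eye(4)
    T[:3,:3]=R.from_euler('xyz',o['eef_rot']).as_matrix(); T[:3,3]=o['ee_pos']
    c['pose']=T@np.array(c['tool_from_camera']); return c,o
E
python3 - <<'E'
from h import *
c,o=wrist(); print(np.round(o['ee_pos'],4),np.round(o['eef_rot'],4)); print(np.round(c['tool_from_camera'],3))
cv2.imwrite('pics/w1.png',c['color']); np.savez('w10.npz',K=c['K'],pose=c['pose'],color=c['color'])
print([proj(c,p).round() for p in ([.571,-.149,.068],[.5795,-.084,.125],[.559,-.21,.07])])
E
```

```text
[ 0.5713 -0.1485  0.2324] [-3.1416  0.      1.4439]
[[-0.    -0.965 -0.261  0.075]
 [ 1.    -0.    -0.     0.001]
 [ 0.    -0.261  0.965 -0.179]
 [ 0.     0.     0.     1.   ]]
[array([317., 183.]), array([317., 117.]), array([313., 242.])]
```

View pics/w1.png

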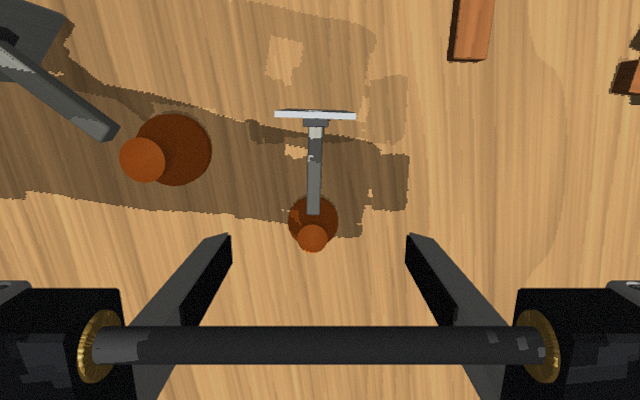

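The wrist view shows the small bracket square below the gripper: plate top edge from (275,112) to (355,116), arm from (316,126) to (314,213), lamp cap at (313,238). The big bracket is at the left and is not the one. Next I'll measure the grip point.

Run:
```python
from h import *
c=ld('w1'); im=c['color'][100:225,265:365]
cv2.imwrite('pics/w1c.png',cv2.resize(im,None,fx=6,fy=4.7,interpolation=3) if 0 else cv2.resize(im,None,fx=4.7,fy=4.7,interpolation=3))
A=[atz(c,u,v,.125) for u,v in((275.5,111.5),(355.5,114.5))]
B=[atz(c,u,v,.068) for u,v in((315.5,128),(314,212))]
for x in A+B: print(np.round(x,4))
d=A[1]-A[0];print('w',np.linalg.norm(d),'yaw',np.degrees(np.arctan2(d[1],d[0]))+90); d=B[0]-B[1];print('arm',np.linalg.norm(d),np.degrees(np.arctan2(d[1],d[0])))
```

```text
[ 0.5479 -0.076   0.125 ]
[ 0.6097 -0.0861  0.125 ]
[ 0.5764 -0.0961  0.068 ]
[ 0.5642 -0.1785  0.068 ]
w 0.06258368777395647 yaw 80.62378561628658
arm 0.08324987641320895 81.55766579756695
```

View pics/w1c.png

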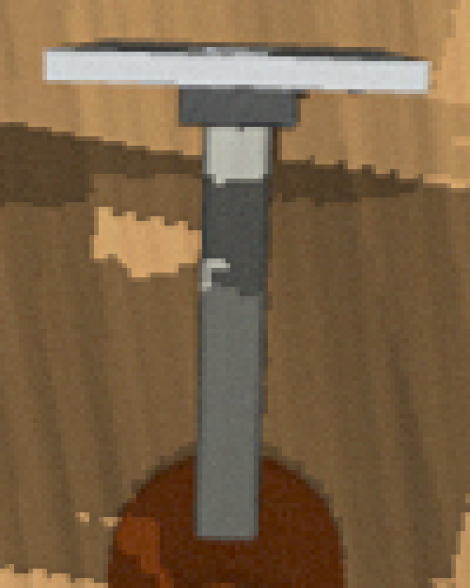

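Emit:
move_arm(
  increments=[
    [1,0.1,-0.05,0,0,0,0.025],
    [1,0,0,0.4,0,0,0],
    [1,0,0,0.5,0,0,0],
    [1,0,0,0.5,0,0,0],
    [1,0,0,0.5,0,0,0],
    [1,0,0,0.5,0,0,0],
    [1,0,0,0.5,0,0,0],
    [1,0,0,0.5,0,0,0],
    [1,0,0,0.3,0,0,0],
    [1,0,0,0.13,0,0,0],
    [1,0,0,0,0,0,0],
  ],
)

```text
time_s: 4.95
ee_pos: [0.5694, -0.1432, 0.0407]
eef_rot: [-3.141, -0.0, 1.42]
force: [0.9, 0.2, 0.1]
grip_width: 0.094
grip_force: 0.0
```

Emit:
move_arm(
  increments=[
    [0,0,0,0,0,0,0],
    [0,0,0,0,0,0,0],
    [0,0,0,0,0,0,0],
    [0,0,0,0,0,0,0],
    [0,0,0,0,0,0,0],
    [0,0,0,0,0,0,0],
    [0,0,0,0,0,0,0],
    [0,0,0,0,0,0,0],
    [0,0,0,0,0,0,0],
    [0,0,0,0,0,0,0],
    [0,0,0,0,0,0,0],
    [0,0,0,0,0,0,0],
  ],
  force=50,
)

```text
time_s: 6.15
ee_pos: [0.5693, -0.1432, 0.0407]
eef_rot: [-3.141, -0.0, 1.42]
force: [-0.2, -1.7, -2.5]
grip_width: 0.0137
grip_force: 50.0
```

Emit:
move_arm(
  increments=[
    [0,0,0,-0.1,0,0,0],
    [0,0,0,-0.3,0,0,0],
    [0,0,0,-0.35,0,0,0],
    [0,0,0,-0.35,0,0,0],
    [0,0,0,-0.24,0,0,0],
    [0,0,0,0,0,0,-0.06],
    [0,0,0,0,0,0,-0.1],
    [0,0,0,0,0,0,-0.1],
    [0,0,0,0,0,0,-0.1],
    [0,0,0,0,0,0,-0.1],
    [0,0,0,0,0,0,-0.1],
    [0,0,0,0,0,0,-0.1],
    [0,0,0,0,0,0,-0.02],
  ],
)

```text
time_s: 7.45
ee_pos: [0.5695, -0.1432, 0.1085]
eef_rot: [3.141, 0.0, 2.102]
force: [-0.2, 0.0, -2.6]
grip_width: 0.0134
grip_force: 50.0
```

Emit:
move_arm(
  increments=[
    [0,0.1,0.2,0,0,0,0],
    [0,0.2,0.3,0,0,0,0],
    [0,0.25,0.38,0,0,0,0],
    [0,0.25,0.38,0,0,0,0],
    [0,0.25,0.38,0,0,0,0],
    [0,0.25,0.38,0,0,0,0],
    [0,0.25,0.38,0,0,0,0],
    [0,0.2,0.3,0,0,0,0],
    [0,0.15,0.25,0,0,0,0],
    [0,0.1,0.1,0,0,0,0],
    [0,0,0,0,0,0,0],
    [0,0,0,0,0,0,0],
  ],
)

```text
time_s: 8.65
ee_pos: [0.6505, 0.0197, 0.1079]
eef_rot: [-3.141, 0.0, 2.099]
force: [0.2, 0.6, -2.1]
grip_width: 0.0136
grip_force: 50.0
```

Run:
```python
from h import *
c,o=wrist(); print(o['time_s'],np.round(o['ee_pos'],4),np.round(o['eef_rot'],4),o['force'],o['moment'],o['grip_width'])
np.savez('w20.npz',K=c['K'],pose=c['pose'],color=c['color'])
cv2.imwrite('pics/w2.png',cv2.resize(c['color'][0:160,200:440],None,fx=3.3,fy=3.3,interpolation=3))
print(proj(c,[.582,.134,.155]))
s=dict(ctrl.camera('side')); np.savez('s20.npz',K=s['K'],pose=s['pose'],color=s['color'])
cv2.imwrite('pics/s2.png',cv2.resize(s['color'][130:290,270:470],None,fx=3.7,fy=3.7,interpolation=3))
```

```text
8.65 [0.6505 0.0197 0.1079] [-3.1413  0.      2.0993] [ 0.17281448  0.57928021 -2.07978156] [-0.1093594  -0.0051704  -0.01261238] 0.013585816792008437
[312.59592195 -89.50338127]
```

View pics/w2.png

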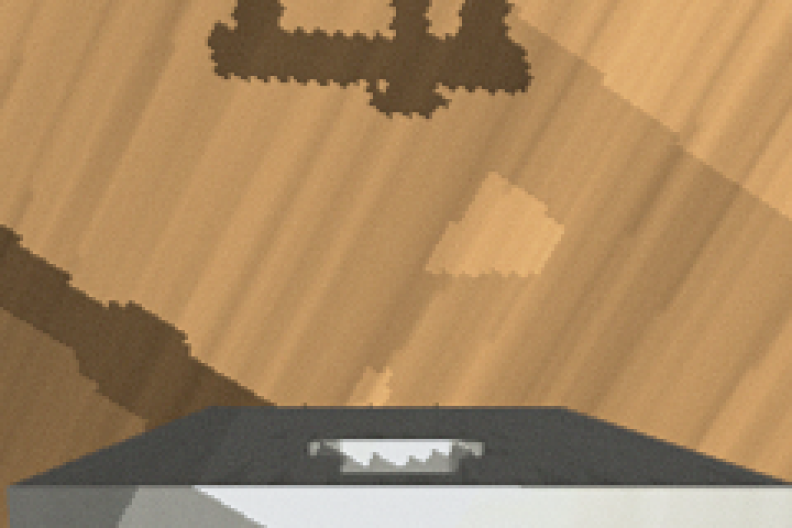

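View pics/s2.png

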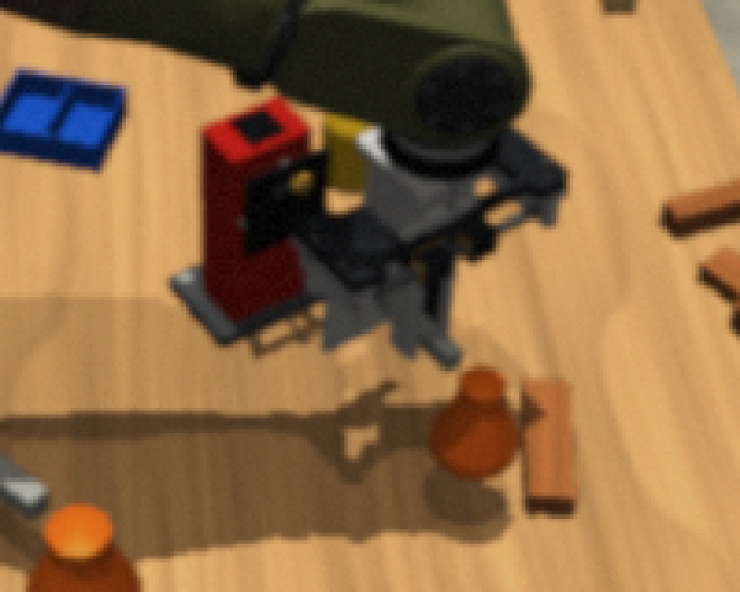

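The wrist view shows only the plate, with its back-face top edge at row ~147. The post is still above the frame. The side view shows the stud at about (351,179) and the bracket hanging straight. I'll move 45 mm closer so the wrist camera can see the stud.

Run:
```python
from h import *
pt={}
for n,(u0,v0) in dict(scene=(354,193),side=(351,178)).items():
    c=ld(n); im=c['color'].astype(int)[v0-8:v0+9,u0-10:u0+11]; b,g,r=im[...,0],im[...,1],im[...,2]
    m=(g-b>25)&(r-g<60)&(r>60); v,u=np.nonzero(m); pt[n]=(u.mean()+u0-10,v.mean()+v0-8); print(n,pt[n],m.sum(), np.round(atz(c,*pt[n],.155),4))
    np.set_printoptions(linewidth=200)
p,e=tri(ld('scene'),pt['scene'],ld('side'),pt['side']);print(p,e)
o=ctrl.get_obs();M=R.from_euler('xyz',o['eef_rot']).as_matrix()
print('stud in tool',M.T@(p-o['ee_pos']))
```

```text
scene (np.float64(354.24), np.float64(192.96)) 25 [0.5797 0.141  0.155 ]
side (np.float64(356.3636363636364), np.float64(180.88636363636363)) 44 [0.5975 0.1345 0.155 ]
[0.59278247 0.12090055 0.17457925] 0.01102646888776666
stud in tool [ 0.11682919  0.00129135 -0.0665515 ]
```

Emit:
move_arm(
  increments=[
    [0,0.1,0,0,0,0,0],
    [0,0.2,0,0,0,0,0],
    [0,0.2,0,0,0,0,0],
    [0,0.2,0,0,0,0,0],
    [0,0.1,0,0,0,0,0],
    [0,0,0,0,0,0,0],
  ],
)

```text
time_s: 9.35
ee_pos: [0.6302, 0.0556, 0.1081]
eef_rot: [3.141, 0.0, 2.101]
force: [-0.3, -0.5, -2.5]
grip_width: 0.0136
grip_force: 50.0
```

Run:
```python
from h import *
c,o=wrist(); print(o['time_s'],np.round(o['ee_pos'],4),np.round(o['eef_rot'],4),o['force'])
np.savez('w30.npz',K=c['K'],pose=c['pose'],color=c['color'])
cv2.imwrite('pics/w3.png',cv2.resize(c['color'][0:160,220:420],None,fx=3.7,fy=3.7,interpolation=3))
```

```text
9.35 [0.6302 0.0556 0.1081] [3.1415 0.     2.1009] [-0.2602534  -0.46487472 -2.53582408]
```

View pics/w3.png

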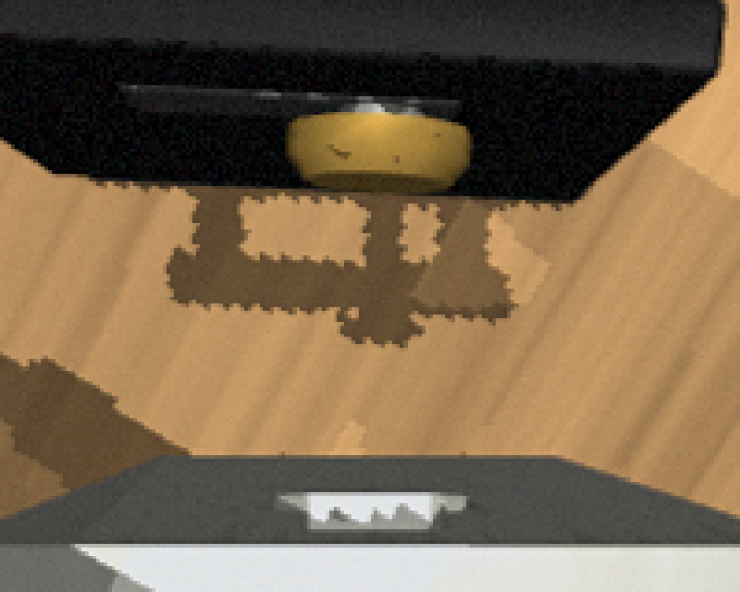

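The stud head shows clearly: crop columns 287–471, centre 379, which is pixel (322.4, ~38). The keyhole centre is at crop column 372. The pad edge slopes about 3° against the plate, with the right side nearer, so I need a small yaw correction.

Run:
```python
from h import *
c=ld('w3'); o=ctrl.get_obs();M=R.from_euler('xyz',o['eef_rot']).as_matrix();p0=o['ee_pos']
t=lambda u,v,z:M.T@(atz(c,220+u/3.7-.4,v/3.7-.4,z)-p0)
f=lambda n,*a:print(n,np.round(t(*a)*1000,1))
f('head L',287,140,.155);f('head R',471,148,.155);f('pad top front L?',20,35,.173);f('pad top front R',716,72,.173)
f('pad bot L',52,175,.1);f('pad bot R',575,203,.1)
f('bevel front bottom',382,190,.1485)
f('hole L',277,500,.155);f('hole R',467,500,.155);f('slot L',307,528,.17);f('slot R',437,528,.17)
f('plate front?L',0,545,.192);f('plate bot L',160,457,.067);f('plate bot R',560,457,.067)
```

```text
head L [ 97.1  -6.9 -46.9]
head R [ 96.4  10.1 -46.9]
pad top front L? [101.7 -26.8 -64.9]
pad top front R [ 99.1  28.  -64.9]
pad bot L [101.9 -41.    8.1]
pad bot R [98.4 28.1  8.1]
bevel front bottom [ 93.6   2.  -40.4]
hole L [ 64.2  -8.4 -46.9]
hole R [ 64.2  10.4 -46.9]
slot L [ 63.   -4.8 -61.9]
slot R [ 63.    6.6 -61.9]
plate front?L [ 64.1 -26.  -83.9]
plate bot L [ 63.7 -33.2  41.1]
plate bot R [63.7 32.2 41.1]
```

Emit:
move_arm(
  increments=[
    [0,0,-0.08,0,0,0,0.05],
    [0,0.1,0,0,0,0,0],
    [0,0.15,0,0,0,0,0],
    [0,0.1,0,0,0,0,0],
    [0,0,0,0,0,0,0],
    [0,0,0,0,0,0,0],
  ],
)

```text
time_s: 10.0
ee_pos: [0.619, 0.0684, 0.108]
eef_rot: [3.141, 0.0, 2.051]
force: [-0.3, -0.0, -3.1]
grip_width: 0.0136
grip_force: 50.0
```

Run:
```python
from h import *
c,o=wrist(); print(o['time_s'],np.round(o['ee_pos'],4),np.round(o['eef_rot'],4),o['force'])
np.savez('w40.npz',K=c['K'],pose=c['pose'],color=c['color'])
cv2.imwrite('pics/w4.png',cv2.resize(c['color'][20:160,220:420],None,fx=4,fy=4,interpolation=3))
```

```text
10.0 [0.619  0.0684 0.108 ] [3.1415e+00 1.0000e-04 2.0505e+00] [-0.27879448 -0.02411489 -3.09145001]
```

View pics/w4.png

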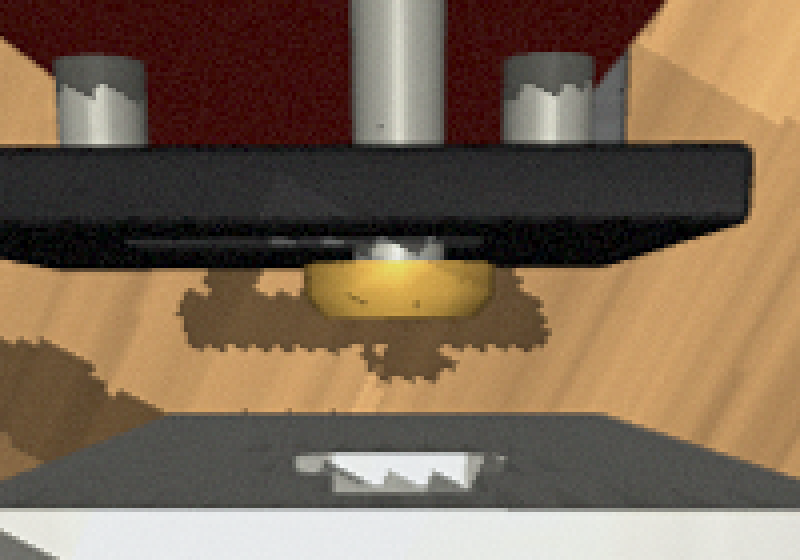

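The plate is now square to the pad. The stud is at crop column ~399 and the hole at ~400, so it's centred. I'm advancing gently.

Emit:
move_arm(
  increments=[
    [0,0.08,0,0,0,0,0],
    [0,0.08,0,0,0,0,0],
    [0,0.04,0,0,0,0,0],
    [0,0.04,0,0,0,0,0],
    [0,0.04,0,0,0,0,0],
    [0,0.04,0,0,0,0,0],
    [0,0,0,0,0,0,0],
    [0,0,0,0,0,0,0],
  ],
)

```text
time_s: 10.85
ee_pos: [0.6116, 0.0824, 0.108]
eef_rot: [3.142, 0.0, 2.05]
force: [-0.4, 0.5, -3.2]
grip_width: 0.0136
grip_force: 50.0
```

Emit:
move_arm(
  increments=[
    [0,0.02,0,0,0,0,0],
    [0,0.02,0,0,0,0,0],
    [0,0.02,0,0,0,0,0],
    [0,0.02,0,0,0,0,0],
    [0,0,0,0,0,0,0],
    [0,0,0,0,0,0,0],
  ],
)

```text
time_s: 11.45
ee_pos: [0.6099, 0.0858, 0.108]
eef_rot: [3.141, 0.0, 2.05]
force: [2.1, -1.9, -3.6]
grip_width: 0.0135
grip_force: 50.0
```

Run:
```python
from h import *
c,o=wrist(); print(o['time_s'],np.round(o['ee_pos'],4),np.round(o['eef_rot'],4),o['force'])
np.savez('w50.npz',K=c['K'],pose=c['pose'],color=c['color'])
cv2.imwrite('pics/w5.png',cv2.resize(c['color'][20:160,220:420],None,fx=4,fy=4,interpolation=3))
```

```text
11.45 [0.6099 0.0858 0.108 ] [3.1415e+00 3.0000e-04 2.0497e+00] [ 2.14025599 -1.86418847 -3.61459579]
```

View pics/w5.png

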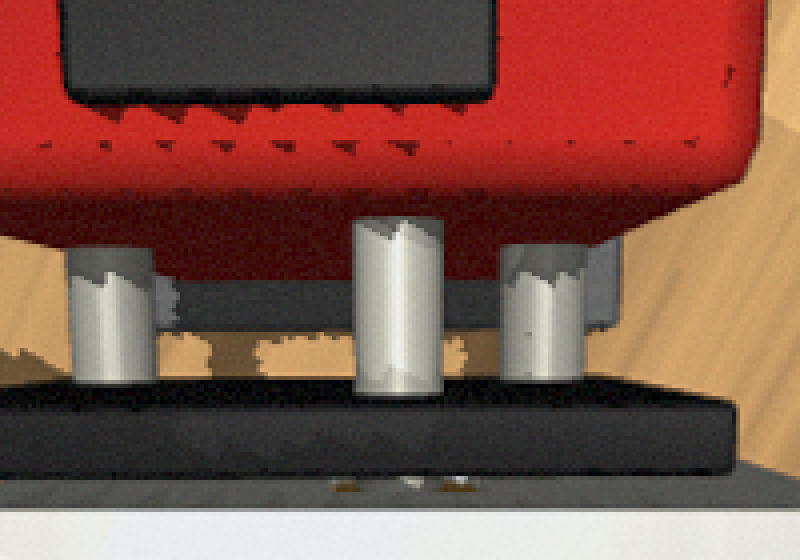

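The plate has reached the pad, with brass showing inside the hole. Contact is about 2.7 N, which matches the spring preload. I'll press another 4 mm.

Emit:
move_arm(
  increments=[
    [0,0.02,0,0,0,0,0],
    [0,0.02,0,0,0,0,0],
    [0,0.02,0,0,0,0,0],
    [0,0.02,0,0,0,0,0],
    [0,0,0,0,0,0,0],
    [0,0,0,0,0,0,0],
  ],
)

```text
time_s: 12.1
ee_pos: [0.6081, 0.0893, 0.108]
eef_rot: [3.141, 0.001, 2.05]
force: [4.1, -4.1, -4.4]
grip_width: 0.0137
grip_force: 50.0
```

Emit:
move_arm(
  increments=[
    [0,0,0,0.03,0,0,0],
    [0,0,0,0.03,0,0,0],
    [0,0,0,0.03,0,0,0],
    [0,0,0,0.03,0,0,0],
    [0,0,0,0.03,0,0,0],
    [0,0,0,0,0,0,0],
  ],
)

```text
time_s: 12.7
ee_pos: [0.6082, 0.0893, 0.1008]
eef_rot: [3.141, 0.001, 2.05]
force: [3.1, -3.6, -1.5]
grip_width: 0.0133
grip_force: 50.0
```

Emit:
move_arm(
  increments=[
    [0,0,0,0.03,0,0,0],
    [0,0,0,0.03,0,0,0],
    [0,0,0,0.03,0,0,0],
    [0,0,0,0.03,0,0,0],
    [0,0,0,0.03,0,0,0],
    [0,0,0,0.03,0,0,0],
    [0,0,0,0.03,0,0,0],
    [0,0,0,0,0,0,0],
  ],
)

```text
time_s: 13.5
ee_pos: [0.6082, 0.0893, 0.0903]
eef_rot: [3.141, 0.001, 2.05]
force: [2.8, -4.6, -2.3]
grip_width: 0.0132
grip_force: 50.0
```

Emit:
move_arm(
  increments=[
    [0,0,0,0.02,0,0,0],
    [0,0,0,0.02,0,0,0],
    [0,0,0,0.02,0,0,0],
    [0,0,0,0.015,0,0,0],
    [0,0,0,0,0,0,0],
    [0,0,0,0,0,0,0],
  ],
)

```text
time_s: 14.1
ee_pos: [0.6082, 0.0893, 0.0867]
eef_rot: [3.141, 0.001, 2.05]
force: [3.6, -4.7, -0.5]
grip_width: 0.0136
grip_force: 50.0
```

Emit:
move_arm(
  increments=[
    [0,0,0,0.01,0,0,0],
    [0,0,0,0.01,0,0,0],
    [0,0,0,0,0,0,0],
  ],
)

```text
time_s: 14.4
ee_pos: [0.6082, 0.0893, 0.0857]
eef_rot: [3.141, 0.001, 2.05]
force: [3.4, -4.3, -0.8]
grip_width: 0.0136
grip_force: 50.0
```

Emit:
move_arm(
  increments=[
    [0,0,0,0.01,0,0,0],
    [0,0,0,0.01,0,0,0],
    [0,-0.01,0,0,0,0,0],
    [0,-0.01,0,0,0,0,0],
    [0,-0.01,0,0,0,0,0],
    [0,0,0,0,0,0,0],
    [0,0,0,0,0,0,0],
  ],
)

```text
time_s: 15.1
ee_pos: [0.6086, 0.0884, 0.0845]
eef_rot: [3.141, -0.0, 2.05]
force: [0.5, -0.6, 2.9]
grip_width: 0.0136
grip_force: 50.0
```

Emit:
move_arm(
  increments=[
    [0.3,0,0,0,0,0,0],
    [0.5,0,0,0,0,0,0],
    [0.5,0,0,0,0,0,0],
    [0.5,0,0,0,0,0,0],
    [0.5,0,0,0,0,0,0],
    [0.5,0,0,0,0,0,0],
  ],
)

```text
time_s: 15.7
ee_pos: [0.6086, 0.0881, 0.0841]
eef_rot: [-3.141, -0.0, 2.05]
force: [0.4, 0.1, 0.0]
grip_width: 0.0469
grip_force: 0.0
```

Emit:
move_arm(
  increments=[
    [0.5,0,0,-0.2,0,0,0],
    [0.5,0,0,-0.4,0,0,0],
    [0.5,0,0,-0.5,0,0,0],
    [0.5,0,0,-0.5,0,0,0],
    [0.5,0,0,-0.5,0,0,0],
    [0.5,-0.3,0,-0.4,0,0,0],
    [0.5,-0.6,0,0,0,0,0],
    [0.5,-0.6,0,0,0,0,0],
    [0.5,-0.6,0,0,0,0,0],
    [0.5,0,0,0,0,0,0],
    [0.5,0,0,0,0,0,0],
    [0.5,0,0,0,0,0,0],
  ],
)

```text
time_s: 16.9
ee_pos: [0.6567, -0.0042, 0.2096]
eef_rot: [3.141, -0.0, 2.05]
force: [0.0, -0.4, 0.3]
grip_width: 0.047
grip_force: 0.0
```

Run:
```python
from h import *
s=ctrl.camera('side');w=ctrl.camera('wrist');print(ctrl.get_obs()['force'])
a=cv2.resize(s['color'][120:300,270:470],None,fx=2,fy=2,interpolation=3)
b=cv2.resize(w['color'],(400,250))
cv2.imwrite('pics/f.png',np.hstack([a,np.vstack([b,np.zeros((110,400,3),np.uint8)])]))
```

```text
[ 0.09261298 -0.0714043   0.21100903]
```

View pics/f.png

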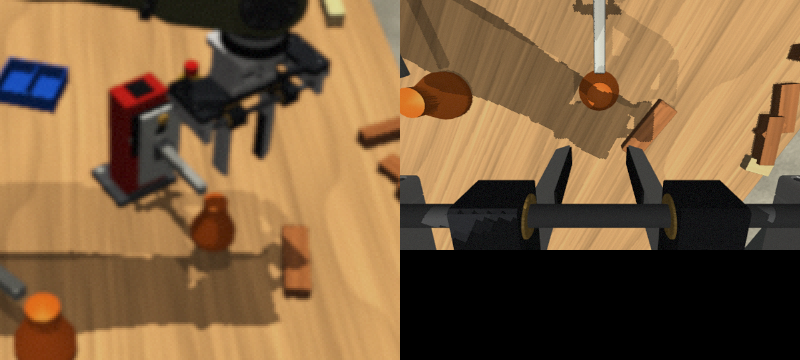

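The bracket hangs upright on the stud, clear of the gripper, and the bystanders haven't moved. I'm handing in.

```bash
python3 -c "
from station import ctrl
print(ctrl.hand_in())"
```

```text
the job is handed in; nothing more can be done
None
```

The small lamp bracket hangs on the post stud, slid down until I felt the stop and then released. The last picture showed it upright and clear of the gripper. I handed the job in at about 17 s; no verdict came back.

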